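# Slide the battery pack into its dock and swing the keeper across

### The job

Push the heavy battery pack low, near its base, so that it slides flat along the table without tipping, into the aluminium dock that it faces until it is fully home against the back stop. Then push the dock's steel keeper bar round as far as it goes, so that it lies across the mouth behind the battery, and move clear. Only push, never grasp or lift anything, and leave the other things on the table where they are.

Things in the scene. Friction and masses are not known exactly. Their poses are not given: they have to be found in the camera images.
- battery: loose battery pack: grey case, black lid, an upright block 46 mm (its x) x 120 mm (its y) x 90 mm high; two brass terminals on top reach 98 mm; 0.68 to 0.98 kg, mass centre at mid-height, friction with the table 0.5 to 0.7. Origin: centre of its underside, z up. It starts 110 to 160 mm short of home, roughly in line with the dock; its +x face looks at the dock.
- push_face (a point): point 15 mm above the table in the middle of the battery's rear face (its -x face, 120 mm wide, on the side away from the dock): the face to push. Above about 30 mm a push may tip it; a gripper's body or palm meeting its upper part is a high push too, so lean the tool back some 25 to 30 degrees with the fingertips ahead.
- dock: aluminium battery dock screwed to the table, with no floor. Origin: on the table, where the battery's origin is when home (axes then parallel). Dock +x: the way in, toward the robot's right; +y away from the robot; z up. Back stop: plate 60 mm high, front face at x = +23 mm. Side rails 30 mm high, 8 mm thick, inner faces at y = +-66 mm from x = +31 to -20 mm, then flaring to y = +-86 mm at x = -50 mm.
- dock_mouth (a point): middle of the flared mouth's front edge at rail height: x = -50 mm, y = 0, z = 30 mm of the dock
- keeper (a joint): steel keeper bar on an upright pivot outside the far flare: angle in rad, anticlockwise from above positive. 0: points straight out of the mouth (dock -x); negative: swung outward, away from the robot, as at the start (-0.65 to -0.25); +1.57: end stop, across the mouth along dock -y, 9 mm behind a home battery. Stays where left; about 1 N moves it. 110 mm long from the pivot axis, 8 mm thick, 36 to 56 mm above the table.
- keeper_pivot (a point): point on the keeper's pivot axis at the bar's mid-height, 46 mm above the table; at x = -36 mm, y = +98 mm of the dock
- keeper_tip (a point): free end of the keeper bar, mid-height (46 mm above the table), 110 mm from the pivot axis
- spool: bystander, to be left alone: bobbin: small wire spool with black flanges, 31 mm across and 24 mm high, behind the dock's back stop
- weight: bystander, to be left alone: tan slotted weight, disc 33 mm across and 10 mm high, between the battery's path and the robot
- can: bystander, to be left alone: cream film can lying on its side, 32 x 50 x 32 mm, behind the dock's back stop
- rubber: bystander, to be left alone: eraser, 20 x 42 x 12 mm, to the left of the work
- fuses: bystander, to be left alone: small grey lidded fuse box, 57 x 74 x 25 mm, to the left of the work
- instrument: bystander, to be left alone: dip circle: black stand with a clear ring, 141 x 211 x 119 mm, to the left of the work
- key: bystander, to be left alone: black hex key, 27 x 80 x 4 mm, to the left of the work
There are look-alikes about, which are no part of the job. There is more than one size of the battery; the job needs the larger.

How it is judged:
By the outcome, as a careful person would: the job done as asked, in the order asked, and still so for the second after the job is handed in, with the robot touching nothing.
It also fails if it takes over 64 s, if anything falls off the work surface, if the arm or the gripper's body presses on something with over 40 N, if the wrist force passes 120 N, or if a joint passes its speed limit or range.

### The arm

A 7-joint arm with a two-finger parallel gripper is mounted at the origin on a cart in front of the work surface, level with it; the furniture and walls round the work are solid. World frame = base frame: x ahead of the robot, y to its left, z up, the work surface at z = 0. Lengths are in m, angles in rad, forces in N, time in s.
With the tool pointing down it reaches from about 0.4 to 0.9 m from the base axis. Payload 5.6 kg.
Tool frame: the origin (TCP) lies at the very end of the fingers, on their centre line; the grasp point (between the pads) lies 19 mm behind it; z points along the fingers, y is the direction in which the jaws open and shut (so a half turn about z gives the same grasp; the last joint's range is limited). The gripper opens to 92 mm and grips with 3 to 60 N. Pads are 20 mm wide; open, the fingers measure 128 mm over their backs; the gripper's body (75 mm by 189 mm) begins 69 mm behind the grasp point.
Start: joints at [-1.384, 0.468, -0.012, 1.603, 0.006, 1.071, -0.056], TCP at [0.148, 0.633, 0.215] pointing down, gripper open.
Joint ranges: [-2.53, 2.53], [-0.31, 2.02], [-1.57, 1.55], [0.28, 2.44], [-1.29, 4.43], [0.15, 1.84], [-2.92, 2.92]. Speed limits (rad/s): [2.57, 2.57, 3.14, 3.14, 3.14, 3.14, 3.14].

### API

Orientations are given as a rotation vector (axis times angle).
In Python, from station import ctrl gives the robot as it stands.
- The arm moves only by the tool send_rows, never from a script. Its argument "rows" is a list of rows, each a list of 5 numbers: the shift along the world's x, y, z in mm, then the turn about the world's z in rad, then the finger opening in mm, from 0 to 91.9. In form: [[tx, ty, tz, twist, jaw], ...]. A call has 1 to 8 rows; each row is the pose to reach, as a shift and turn from the pose commanded when the call began; what a row does not reach only later rows make up. A row lasts 1/12 s, in which the tool goes at most 41.7 mm and 7.16 degrees, less where a joint would pass 70% of its speed; a pose out of reach is approached as far as the arm can. A call with a gripper value outside its range is refused whole. The fingers move at their own pace and stop on an object; "grip_force" is the grip in N (left out, the last holds). Time passes only in rows, so rows that repeat a pose let the fingers close. It gives the time, the measured TCP pose, the force and the opening at its end, in the units of the state.
- ctrl.state(): the state, without advancing time (a new reading comes with each control period).
- ctrl.capture(name): name is "scene" or "top" or "wrist"; returns the picture (384x512x3 uint8, blue, green, red); there is no depth.
- ctrl.get_calibration(name): a dict with "fx", "fy", "cx", "cy" (pixels), "T" (4x4, takes a point from camera to world coordinates); the wrist camera has in their place "tool_from_camera" (4x4, takes a point from camera to tool coordinates, whose origin is the TCP and whose axes are the flange's). Camera axes: x right, y down, z forward; pixel columns grow to the right and rows downward; lengths in m; the calibration is good to about 2 mm. A picture is of the moment at which its call begins: read the wrist's pose just before it. get_calibration takes no time and is no camera call.
- ctrl.job_done(): hands the job in, once; it reports no verdict.
Trained networks look in the newest picture that a camera, given by its name, has taken for a name from the list of things; names that differ only in an ending like _2 or _b are one class to them, and where a whole thing is asked for, a point or a joint stands for the part that bears it (a point fixed in the world has none). Each returns a list of dicts, best first, with "p" (0 to 1); they miss things now and then, are a little off and sometimes report something else, mostly with a low value. They report only what shows in the picture. A call takes as long as a camera call. They do not tell look-alikes from the thing itself.
- ctrl.spot_in(camera, name): "xyz" ([x, y, z] in m, in world coordinates, good to about 4 mm: the middle of the surface that is visible of it).
- ctrl.masks_of(camera, name): "region" (384x512 bool, what is visible of it).
The state is a dict: "time_s": time; "qpos": joint angles; "joint_velocities": joint speeds; "joint_torque": joint torques, N m; "eef_pos": TCP position; "ee_rot": TCP orientation; "contact_force": force on the tool from outside, world axes, zero at the start; "wrist_torque": the same for the moment, N m; "opening": opening from 0.0 (shut) to 1.0 (fully open).
Only numpy, scipy, OpenCV 4.12 (cv2) and the standard library are available. Lean on these libraries where they do the work, as an engineer would, in place of code of your own. Each camera call takes 0.05 s, during which the arm holds its last target. There are 200 camera calls.

## Working session

There is one attempt and no reset: what is moved stays moved. The work goes in short steps, Python scripts to look and compute and a tool call to move; the robot and the scene stay as the last step left them, time stands still between calls to the robot, and variables do not carry over. Pictures are saved under pics/ and viewed, about 8 in all and at most 12, crops included, and the job is handed in when it is done.

Besides the shell and the picture viewer there is one more tool, called by a JSON object that holds its "fn" and its "kwargs". send_rows: Moves the arm, as the interface text tells. Its arguments: {"type":"object","properties":{"rows":{"type":"array","items":{"type":"array","items":{"type":"number"}}},"grip_force":{"type":"number"}},"required":["rows"]}

```bash
ls; mkdir -p pics
python3 - <<'E'
from station import ctrl
import cv2,numpy as np
np.set_printoptions(precision=3,suppress=True)
s=ctrl.state();print(s['time_s'],s['eef_pos'],s['ee_rot'],s['contact_force'],s['opening'])
ims=[]
for c in('scene','top'):
    im=ctrl.capture(c);cv2.imwrite(f'pics/{c}0.png',im)
    k=ctrl.get_calibration(c);T=np.array(k['T']);print(c,k['fx'],k['cx'],k['cy'],T.round(3).tolist())
    for n in('battery','dock','dock_mouth','keeper','keeper_pivot','keeper_tip','push_face'):
        for d in ctrl.spot_in(c,n)[:4]:
            p=np.array(d['xyz']);q=np.linalg.inv(T)@np.r_[p,1];print(n,round(d['p'],2),p.round(3),(q[:2]/q[2]*k['fx']+[k['cx'],k['cy']]).round())
print(ctrl.state()['time_s'])
E
```

```text
pics
0.0 [0.148 0.632 0.214] [-0.36  -3.121  0.003] [-0.842 -0.174 -0.126] 0.9975571263535853
scene 454.22310503477814 257.77264533980707 185.04793373766054 [[0.898, -0.305, 0.317, 0.176], [-0.44, -0.62, 0.65, -0.661], [-0.001, -0.723, -0.691, 0.854], [0.0, 0.0, 0.0, 1.0]]
battery 0.64 [0.533 0.012 0.071] [268. 202.]
battery 0.59 [0.409 0.102 0.052] [207. 199.]
dock 0.96 [ 0.503 -0.133  0.027] [286. 261.]
dock_mouth 0.73 [ 0.5   -0.132  0.03 ] [284. 261.]
dock_mouth 0.43 [ 0.43  -0.222  0.027] [275. 305.]
keeper 0.46 [ 0.619 -0.086  0.055] [320. 222.]
keeper_pivot 0.93 [ 0.503 -0.133  0.026] [286. 261.]
keeper_tip 0.47 [ 0.625 -0.083  0.055] [321. 220.]
push_face 0.91 [0.531 0.002 0.066] [269. 206.]
push_face 0.6 [0.414 0.099 0.051] [209. 200.]
top 412.24379350753276 253.70041124001972 194.59721869812748 [[0.019, -0.994, 0.112, 0.39], [-1.0, -0.019, -0.001, 0.065], [0.003, -0.112, -0.994, 1.293], [0.0, 0.0, 0.0, 1.0]]
battery 0.92 [0.417 0.116 0.071] [236. 231.]
battery 0.81 [0.533 0.03  0.089] [265. 192.]
battery 0.37 [0.579 0.391 0.1  ] [142. 174.]
dock 0.74 [ 0.535 -0.117  0.033] [313. 195.]
dock_mouth 0.78 [ 0.536 -0.121  0.029] [314. 194.]
keeper 0.67 [ 0.634 -0.064  0.061] [297. 161.]
keeper 0.37 [ 0.537 -0.117  0.032] [312. 194.]
keeper_pivot 0.6 [ 0.537 -0.115  0.029] [312. 194.]
keeper_tip 0.64 [ 0.637 -0.058  0.06 ] [295. 160.]
push_face 0.63 [0.412 0.116 0.069] [235. 233.]
push_face 0.61 [0.537 0.03  0.087] [265. 191.]
0.8
```

Run:
```python
import cv2,numpy as np
a=cv2.imread('pics/top0.png');b=cv2.imread('pics/scene0.png')
cv2.imwrite('pics/topc.png',cv2.resize(a[120:290,120:370],None,fx=3.2,fy=3.2,interpolation=cv2.INTER_CUBIC))
cv2.imwrite('pics/scenec.png',cv2.resize(b,None,fx=1.5,fy=1.5))
```

```text
(no output)
```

View pics/topc.png

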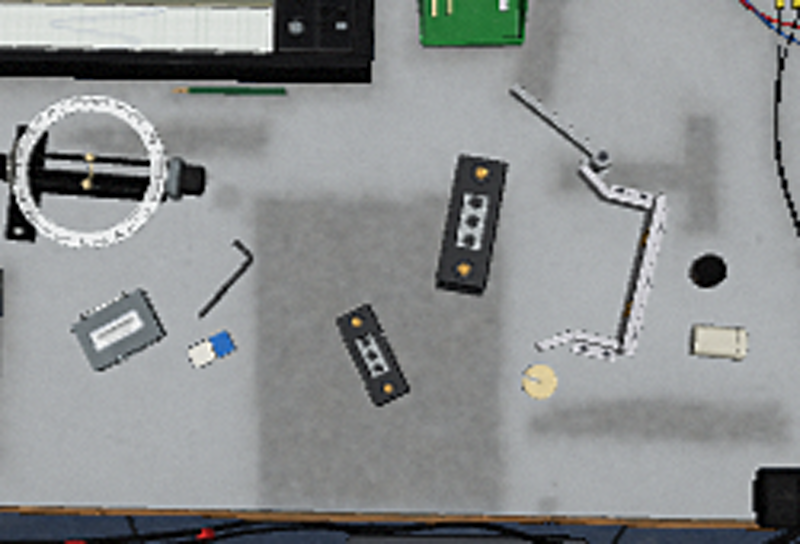

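View pics/scenec.png

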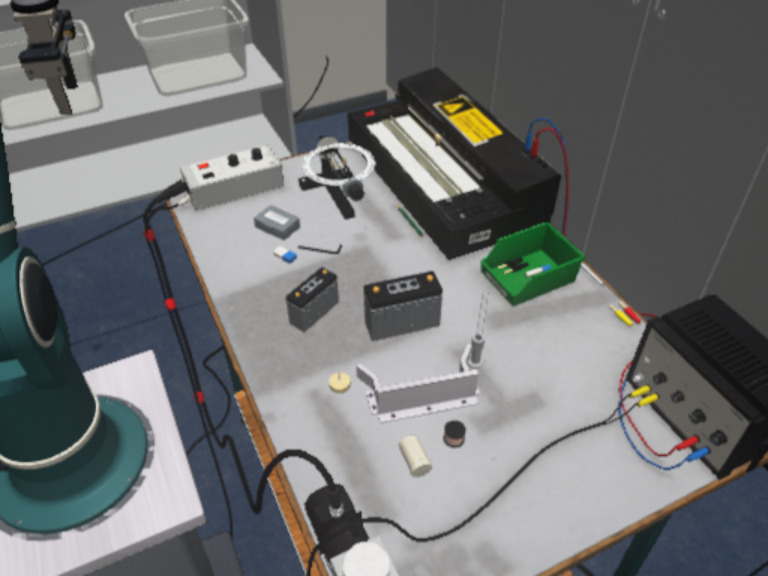

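Battery candidates in the top picture (full pixels): the larger block is at (267,190) and the smaller at (236,231). The larger one faces the dock, so I choose it. The keeper runs from its pivot at (307,169) to its tip at (281,148). I'll fit both poses and overlay them.

```bash
cat > h.py <<'E'
import cv2,numpy as np
from scipy.optimize import least_squares
from station import ctrl
np.set_printoptions(precision=4,suppress=True)
def proj(P,c='top'):
    k=ctrl.get_calibration(c);q=(np.linalg.inv(np.array(k['T']))@np.c_[P,np.ones(len(P))].T).T
    return q[:,:2]/q[:,2:3]*[k['fx'],k['fy']]+[k['cx'],k['cy']]
def w(pose,L):
    x,y,a=pose;L=np.array(L,float)/1000;c,s=np.cos(a),np.sin(a)
    return np.c_[x+c*L[:,0]-s*L[:,1],y+s*L[:,0]+c*L[:,1],L[:,2]]
def fit(L,px,p0):
    r=least_squares(lambda p:(proj(w(p,L))-px).ravel(),p0,x_scale=[.1,.1,1]);return r.x,r.fun.reshape(-1,2)
LID=[[23,60,90],[23,-60,90],[-23,-60,90],[-23,60,90]]
INN=[[-50,86,30],[-20,66,30],[23,66,30],[23,-66,30],[-20,-66,30],[-50,-86,30]]
STOP=[[23,66,60],[23,-66,60]]
def kp(a):return [[-36,98,56],[-36-110*np.cos(a),98-110*np.sin(a),56]]
def overlay(im,items,x0,y0,x1,y1,f,name):
    o=cv2.resize(im[y0:y1,x0:x1],None,fx=f,fy=f,interpolation=cv2.INTER_CUBIC)
    for pose,L,cl,col in items:
        p=((proj(w(pose,L))-[x0,y0]+.5)*f).astype(int);cv2.polylines(o,[p.reshape(-1,1,2)],cl,col,1)
    cv2.imwrite(name,o)
E
python3 - <<'E'
from h import *
f=lambda a:np.array(a)/3.2+[119.5,119.5]
b,rb=fit(LID,f([[508,160],[484,294],[436,287],[460,155]]),[.53,.03,-1.7])
d,rd=fit([[-50,94,30],[-50,-90,30],[29,66,60],[29,-66,60]],f([[580,172],[538,348],[660,197],[628,350]]),[.53,-.12,-1.75])
print(b,rb,d,rd)
print('pivot',proj(w(d,kp(-.4))),f([[600,157],[514,91]]))
c,s=np.cos(d[2]),np.sin(d[2]);e=b[:2]-d[:2];print('bat in dock',c*e[0]+s*e[1],-s*e[0]+c*e[1],b[2]-d[2])
overlay(cv2.imread('pics/top0.png'),[(b,LID,1,(0,0,255)),(d,INN,0,(0,255,0)),(d,STOP,0,(255,0,255)),(d,kp(-.5),0,(255,255,0))],245,135,335,240,7,'pics/ov0.png')
E
```

```text
[ 0.5415  0.0252 -1.726 ] [[-0.1259  1.4054]
 [ 0.5346 -0.568 ]
 [ 0.0402 -1.1023]
 [-0.456   0.2999]] [ 0.5058 -0.1096 -1.777 ] [[-0.2355 -2.0774]
 [ 0.1988  0.8823]
 [-0.4732  3.1412]
 [ 0.4997 -1.9621]]
pivot [[306.2825 169.4873]
 [276.8295 148.7   ]] [[307.     168.5625]
 [280.125  147.9375]]
bat in dock -0.1392669042616966 0.007332295819351051 0.05096291702546618
```

View pics/ov0.png

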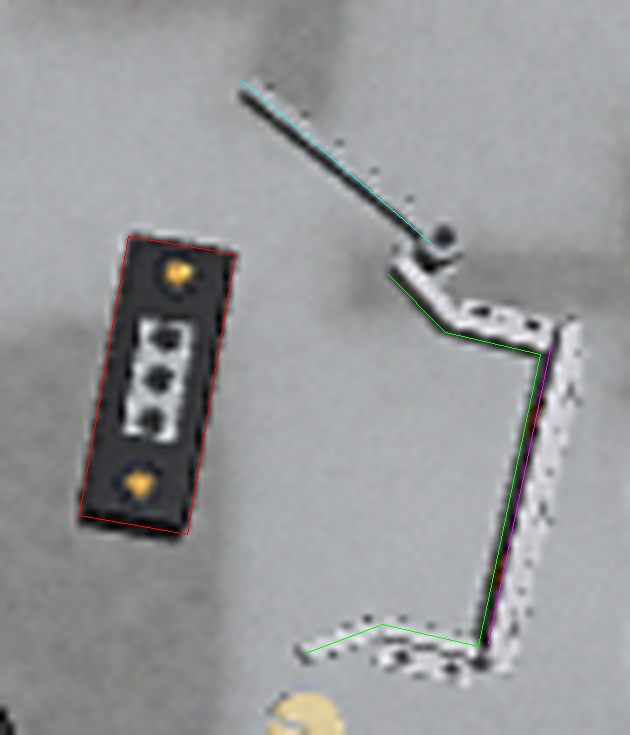

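The overlay fits. Lid outline (80–237, 235–535), dock inner walls and the keeper at about -0.5 rad all match. In dock coordinates the battery is at x -139, y +7 mm and yaw +3°. I'm moving behind it with the jaws parallel to its rear face, narrowed to fit the mouth. The rows can't lean the tool, but at z≈18 mm the body clears the terminals.

{"fn": "send_rows", "kwargs": {"rows": [[200, -270, 0, -0.77, 50], [200, -270, 0, -0.77, 50], [200, -270, 0, -0.77, 50], [200, -270, 0, -0.77, 50], [200, -270, 0, -0.77, 50], [200, -270, 0, -0.77, 50], [200, -270, 0, -0.77, 50], [200, -270, 0, -0.77, 50]]}}

```text
time_s: 1.47
eef_pos: [0.3474, 0.3635, 0.215]
ee_rot: [1.507, 2.756, 0.001]
contact_force: [1.3, -0.1, -0.5]
opening: 0.545
```

{"fn": "send_rows", "kwargs": {"rows": [[205, -278, 0, -0.777, 50], [205, -278, 0, -0.777, 50], [205, -278, 0, -0.777, 50], [205, -278, 0, -0.777, 50], [205, -278, 0, -0.777, 50], [205, -278, 0, -0.777, 50], [205, -278, 0, -0.777, 50], [205, -278, 0, -0.777, 50]]}}

```text
time_s: 2.13
eef_pos: [0.5453, 0.0952, 0.215]
ee_rot: [2.439, 1.98, 0.001]
contact_force: [0.6, 0.3, -0.5]
opening: 0.543
```

{"fn": "send_rows", "kwargs": {"rows": [[0, 0, 0, 0, 50], [0, 0, -40, 0, 50], [0, 0, -80, 0, 50], [0, 0, -120, 0, 50], [0, 0, -160, 0, 50], [0, 0, -180, 0, 50], [0, 0, -197, 0, 50], [0, 0, -197, 0, 50]]}}

```text
time_s: 2.8
eef_pos: [0.5416, 0.0965, 0.0143]
ee_rot: [-2.436, -1.98, 0.009]
contact_force: [-0.4, -0.5, -0.2]
opening: 0.544
```

Run:
```python
from h import *
s=ctrl.state();print(s['time_s'],s['eef_pos'],s['ee_rot'],s['contact_force'],s['qpos'])
im=ctrl.capture('scene');cv2.imwrite('pics/s1.png',cv2.resize(im[140:300,180:380],None,fx=3.5,fy=3.5,interpolation=cv2.INTER_CUBIC))
```

```text
2.8 [0.5416 0.0965 0.0143] [-2.436  -1.9799  0.0092] [-0.4455 -0.456  -0.2038] [-0.5536  0.6208  0.4048  1.9864 -0.4048  0.6195 -0.087 ]
```

View pics/s1.png

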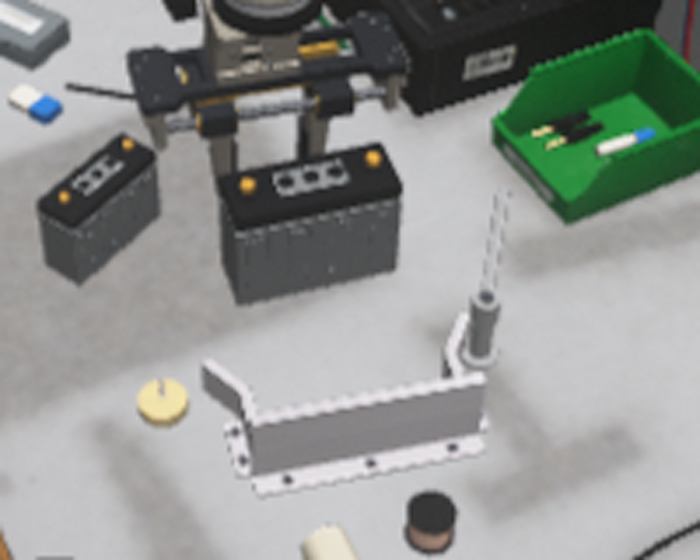

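The fingers are down behind the large battery (lid at about 310,185), with the body above its lid. I measure y 14 mm off-centre, so I'm correcting that and then approaching gently.

{"fn": "send_rows", "kwargs": {"rows": [[13, -3, 3, 0, 50], [13, -3, 3, 0, 50], [13, -3, 3, 0, 50], [13, -3, 3, 0, 50]]}}

```text
time_s: 3.18
eef_pos: [0.5575, 0.0942, 0.0216]
ee_rot: [2.438, 1.981, 0.002]
contact_force: [-0.6, -0.1, -0.1]
opening: 0.545
```

{"fn": "send_rows", "kwargs": {"rows": [[-1, -5, 0, 0, 50], [-2, -10, 0, 0, 50], [-3, -15, 0, 0, 50], [-4, -20, 0, 0, 50], [-4, -20, 0, 0, 50]]}}

```text
time_s: 3.6
eef_pos: [0.5529, 0.072, 0.0207]
ee_rot: [2.44, 1.978, -0.001]
contact_force: [0.6, -0.1, 0.8]
opening: 0.548
```

{"fn": "send_rows", "kwargs": {"rows": [[-1, -4, -2, 0, 50], [-2, -8, -4, 0, 50], [-2.5, -12, -4, 0, 50], [-3.3, -16, -4, 0, 50], [-5, -20.5, -4, 0, 50], [-6.5, -25, -4, 0, 50], [-8, -30, -4, 0, 50], [-9.5, -35, -4, 0, 50]]}}

```text
time_s: 4.27
eef_pos: [0.5438, 0.039, 0.0166]
ee_rot: [-2.437, -1.982, -0.001]
contact_force: [1.1, 4.5, -1.6]
opening: 0.544
```

Run:
```python
from h import *
s=ctrl.state();print(s['time_s'],s['eef_pos'],s['contact_force'],s['wrist_torque'])
im=ctrl.capture('scene');cv2.imwrite('pics/s2.png',cv2.resize(im[140:300,180:380],None,fx=3.5,fy=3.5,interpolation=cv2.INTER_CUBIC))
```

```text
4.2667 [0.5438 0.039  0.0166] [ 1.094   4.4687 -1.61  ] [ 0.8415 -0.2536  0.0435]
```

View pics/s2.png

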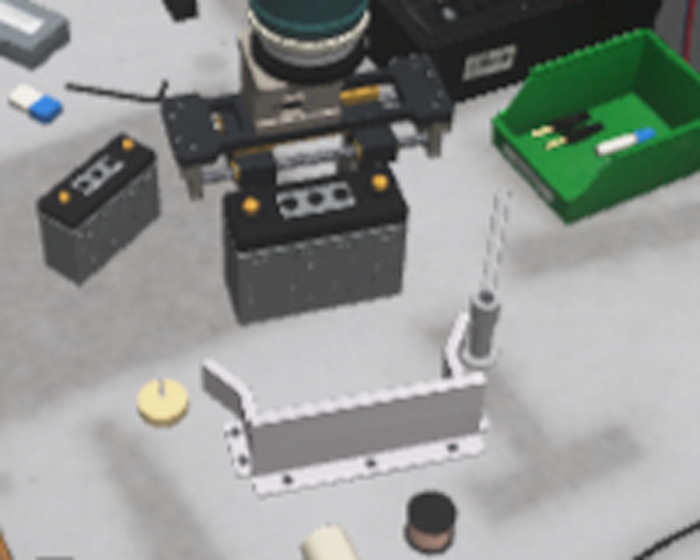

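Upright and sliding, with a steady 4.6 N.

{"fn": "send_rows", "kwargs": {"rows": [[-2, -7, 0, 0, 50], [-4, -14, 0, 0, 50], [-6.5, -21.5, 0, 0, 50], [-8.5, -29, 0, 0, 50], [-11, -36, 0, 0, 50], [-13, -43.5, 0, 0, 50], [-15, -50.5, 0, 0, 50], [-17, -58, 0, 0, 50]]}}

```text
time_s: 4.98
eef_pos: [0.5266, -0.0197, 0.0166]
ee_rot: [-2.438, -1.981, -0.0]
contact_force: [0.5, 4.0, 0.4]
opening: 0.547
```

Run:
```python
from h import *
s=ctrl.state();print(s['time_s'],s['eef_pos'],s['contact_force'],s['wrist_torque'])
im=ctrl.capture('scene');a=cv2.resize(im[170:290,200:350],None,fx=5,fy=5,interpolation=cv2.INTER_CUBIC)
d=[.5058,-.1096,-1.777]
print('post top px vs h',[proj(w(d,[[-36,98,h]]),'scene').round(1).tolist() for h in(0,56,70,90)])
cv2.imwrite('pics/s3.png',a)
```

```text
4.9833 [ 0.5266 -0.0197  0.0166] [0.5107 4.015  0.4493] [ 0.9789 -0.2071 -0.0086]
post top px vs h [[[316.1, 240.6]], [[318.2, 225.2]], [[318.7, 221.2]], [[319.5, 215.3]]]
```

View pics/s3.png

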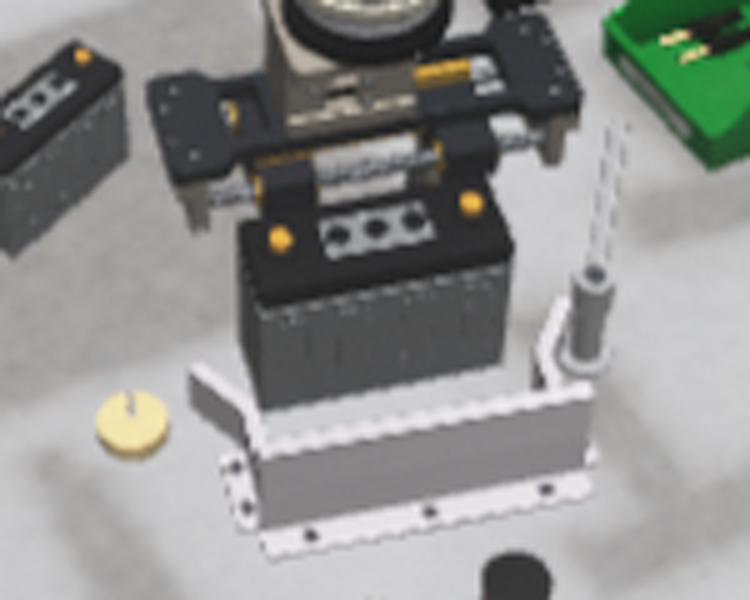

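Run:
```python
from h import *
d=np.array([.5058,-.1096,-1.777]);px=np.array([[252.2,252.2],[300.5,242.2],[248.2+3.6,230.5],[302.2,218.5]])
L=[[23,-60,0],[23,60,0],[23,-60,90],[23,60,90]]
L=L[:2];px=px[:2]
r=least_squares(lambda p:(proj(w(p,L),'scene')-px).ravel(),[.52,-.05,-1.77],x_scale=[.1,.1,1])
b=r.x;c,s=np.cos(d[2]),np.sin(d[2]);e=b[:2]-d[:2];print(b,r.fun,'dock',c*e[0]+s*e[1],-s*e[0]+c*e[1],b[2]-d[2])
```

```text
[ 0.5189 -0.0477 -1.772 ] [-0.0617  0.0194  0.0629 -0.0264] dock -0.06330630363105498 0.00011504778779775418 0.005029938201853712
```

The battery measures x -63, y 0 mm, yaw 0.3° in the dock frame, so it is well in line. I'm pushing straight in.

{"fn": "send_rows", "kwargs": {"rows": [[-1.3, -6, 0, 0, 50], [-2.5, -12, 0, 0, 50], [-3.8, -18, 0, 0, 50], [-5, -24, 0, 0, 50], [-6.3, -30, 0, 0, 50], [-7.5, -36, 0, 0, 50], [-8.8, -42, 0, 0, 50], [-10, -48, 0, 0, 50]]}}

```text
time_s: 5.7
eef_pos: [0.5166, -0.067, 0.0166]
ee_rot: [-2.437, -1.981, -0.0]
contact_force: [1.6, 6.0, 2.0]
opening: 0.542
```

{"fn": "send_rows", "kwargs": {"rows": [[-0.6, -3, 0, 0, 50], [-1.3, -6, 0, 0, 50], [-1.9, -9, 0, 0, 50], [-2.3, -11, 0, 0, 50]]}}

```text
time_s: 6.03
eef_pos: [0.5148, -0.0768, 0.0167]
ee_rot: [-2.437, -1.98, -0.002]
contact_force: [2.3, 12.3, 2.7]
opening: 0.547
```

{"fn": "send_rows", "kwargs": {"rows": [[-0.3, -1.5, 0, 0, 50], [-0.6, -3, 0, 0, 50], [-0.6, -3, 0, 0, 50]]}}

```text
time_s: 6.28
eef_pos: [0.5153, -0.077, 0.017]
ee_rot: [-2.435, -1.981, -0.007]
contact_force: [4.5, 13.8, 2.1]
opening: 0.542
```

Run:
```python
from h import *
s=ctrl.state();print(s['time_s'],s['eef_pos'],s['contact_force'],s['wrist_torque'])
im=ctrl.capture('scene');a=cv2.resize(im[170:290,200:350],None,fx=5,fy=5,interpolation=cv2.INTER_CUBIC)
cv2.imwrite('pics/s4.png',a)
```

```text
6.2833 [ 0.5153 -0.077   0.017 ] [ 4.5092 13.7887  2.0622] [ 2.5638 -0.4321 -0.5337]
```

View pics/s4.png

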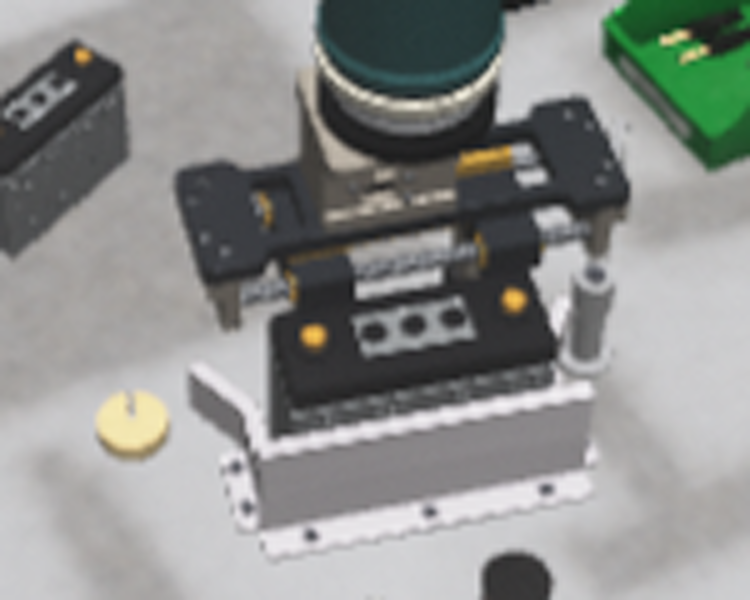

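Run:
```python
from h import *
d=np.array([.5058,-.1096,-1.777])
for x in(0,-8,-15):print(x,((proj(w(d,[[23+x,-60,90],[23+x,60,90],[-23+x,-60,90],[x,47,98]]),'scene')-[200,170]+.5)*5).round().tolist())
print('tool lug',((proj(w(d,[[-34,100,60],[-34,100,100]]),'scene')-[200,170]+.5)*5).round().tolist())
```

```text
0 [[296.0, 397.0], [564.0, 343.0], [270.0, 316.0], [520.0, 297.0]]
-8 [[291.0, 382.0], [558.0, 329.0], [266.0, 303.0], [514.0, 284.0]]
-15 [[287.0, 370.0], [553.0, 317.0], [262.0, 291.0], [509.0, 272.0]]
tool lug [[600.0, 275.0], [608.0, 217.0]]
```

The battery lid lies within about 2 mm of the predicted home pose. The tool is stalled at 14 N with the plate reached, so it is home. I'm backing off, rising and closing the jaws, then I'll check from the top.

{"fn": "send_rows", "kwargs": {"rows": [[4, 18, 0, 0, 50], [10, 48, 0, 0, 50], [14, 68, 20, 0, 0], [14, 68, 60, 0, 0], [14, 68, 100, 0, 0], [14, 100, 120, 0, 0], [14, 140, 120, 0, 0], [14, 140, 120, 0, 0]]}}

```text
time_s: 7.0
eef_pos: [0.5285, 0.0656, 0.1378]
ee_rot: [-2.429, -1.991, -0.006]
contact_force: [-0.9, 1.0, -1.5]
opening: 0.133
```

Run:
```python
from h import *
s=ctrl.state();print(s['time_s'],s['eef_pos'],s['contact_force'])
im=ctrl.capture('top')
d=np.array([.5058,-.1096,-1.777])
overlay(im,[(d,LID,1,(0,0,255)),(d,INN,0,(0,255,0)),(d,STOP,0,(255,0,255)),(d,kp(-.5),0,(255,255,0))],225,120,335,240,6,'pics/ov1.png')
print(w(d,[[-80,164,40],[-32,98,40]]))
for n in(-.5,-.2,.2,.5,.8,1.1,1.4,1.57):
    r=72;o=4+10*abs(np.sin(n))+18*abs(np.cos(n));print(n,w(d,[[-36-r*np.cos(n)-o*np.sin(n),98-r*np.sin(n)+o*np.cos(n),40]])[0])
```

```text
7.0 [0.5285 0.0656 0.1378] [-0.8745  0.9578 -1.4967]
[[ 0.6827 -0.0649  0.04  ]
 [ 0.6083 -0.0983  0.04  ]]
-0.5 [ 0.6745 -0.0556  0.04  ]
-0.2 [ 0.6592 -0.0376  0.04  ]
0.2 [ 0.6332 -0.0226  0.04  ]
0.5 [ 0.6118 -0.0184  0.04  ]
0.8 [ 0.5885 -0.0215  0.04  ]
1.1 [ 0.5662 -0.0329  0.04  ]
1.4 [ 0.5484 -0.0522  0.04  ]
1.57 [ 0.5415 -0.0659  0.04  ]
```

View pics/ov1.png

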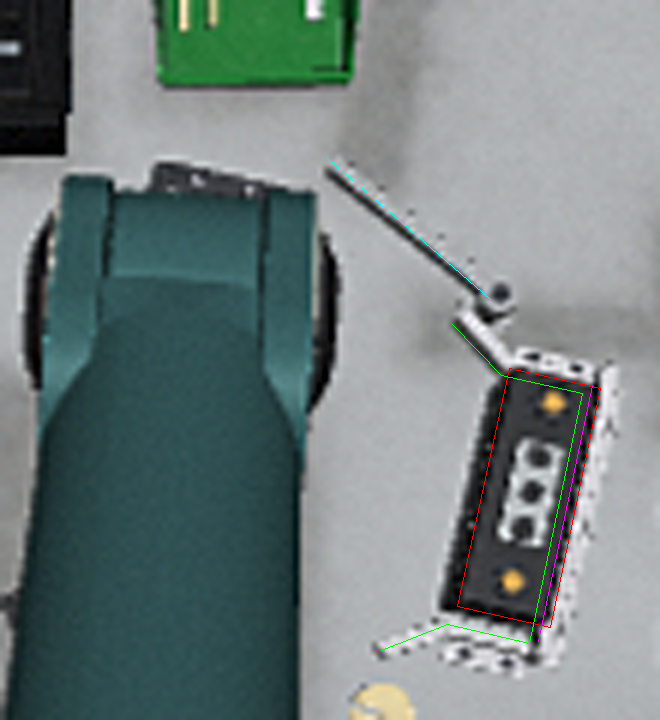

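Battery is in the dock with its lid on the red home outline (right edge 598,388 to 550,620). The keeper is still at about -0.5 rad. Next I'm going over to the keeper's outer side.

{"fn": "send_rows", "kwargs": {"rows": [[35, -25, 0, 0, 0], [70, -55, 0, 0, 0], [100, -85, 0, 0, 0], [130, -110, 0, 0, 0], [154, -130, 0, 0, 0], [154, -130, 0, 0, 0], [154, -130, 0, 0, 0]]}}

```text
time_s: 7.63
eef_pos: [0.6813, -0.0763, 0.1351]
ee_rot: [2.442, 1.974, -0.006]
contact_force: [0.0, 0.4, -0.2]
opening: 0.004
```

{"fn": "send_rows", "kwargs": {"rows": [[4, 8, 0, 0, 0], [4, 8, -35, 0, 0], [4, 8, -70, 0, 0], [4, 8, -94, 0, 0], [4, 8, -94, 0, 0], [4, 8, -94, 0, 0]]}}

```text
time_s: 8.13
eef_pos: [0.6846, -0.0617, 0.0417]
ee_rot: [-2.435, -1.982, 0.003]
contact_force: [-0.2, 1.0, 0.2]
opening: 0.001
```

{"fn": "send_rows", "kwargs": {"rows": [[-8, 6, 0, 0, 0], [-16, 15, 0, 0, 0], [-25, 24, 0, 0, 0], [-34, 30, 0, 0, 0], [-43, 35, 0, 0, 0], [-52, 39, 0, 0, 0], [-62, 41, 0, 0, 0], [-73, 43, 0, 0, 0]]}}

```text
time_s: 8.8
eef_pos: [0.6131, -0.0196, 0.0439]
ee_rot: [2.436, 1.981, 0.004]
contact_force: [2.2, -0.3, 1.0]
opening: 0.005
```

{"fn": "send_rows", "kwargs": {"rows": [[-11, -1, 0, 0, 0], [-22, -3, 0, 0, 0], [-34, -8, 0, 0, 0], [-45, -14, 0, 0, 0], [-54, -23, 0, 0, 0], [-62, -32, 0, 0, 0], [-62, -32, 0, 0, 0]]}}

```text
time_s: 9.38
eef_pos: [0.5491, -0.0544, 0.0431]
ee_rot: [-2.441, -1.977, 0.001]
contact_force: [0.5, -0.8, -0.1]
opening: 0.006
```

{"fn": "send_rows", "kwargs": {"rows": [[-3, -5, -3, 0, 0], [-6, -9, -3, 0, 0], [-8, -13, -3, 0, 0], [-8.5, -16, -3, 0, 0], [-9, -19, -3, 0, 0], [-9, -19, -3, 0, 0]]}}

```text
time_s: 9.88
eef_pos: [0.5422, -0.0675, 0.0394]
ee_rot: [-2.433, -1.981, -0.004]
contact_force: [0.9, 8.8, 0.5]
opening: 0.004
```

Run:
```python
from h import *
s=ctrl.state();print(s['time_s'],s['eef_pos'],s['contact_force'],s['wrist_torque'])
d=np.array([.5058,-.1096,-1.777])
e=np.array(s['eef_pos'][:2])-d[:2];c,q=np.cos(d[2]),np.sin(d[2]);print(c*e[0]+q*e[1],-q*e[0]+c*e[1])
```

```text
9.8833 [ 0.5422 -0.0675  0.0394] [0.8743 8.7682 0.5041] [ 1.9302 -0.1829 -0.0646]
-0.04869103489638613 0.026958793775331242
```

It stalled at the end stop: tool at dock x -49 mm, about -51 expected, at 9 N. Backing off and clearing the view.

{"fn": "send_rows", "kwargs": {"rows": [[3, 15, 0, 0, 0], [8, 40, 0, 0, 0], [10, 60, 30, 0, 0], [10, 90, 70, 0, 0], [10, 130, 100, 0, 0], [0, 170, 120, 0, 0], [-10, 210, 120, 0, 0], [-10, 210, 120, 0, 0]]}}

```text
time_s: 10.55
eef_pos: [0.5314, 0.1447, 0.1611]
ee_rot: [-2.431, -1.987, -0.005]
contact_force: [0.6, 1.1, -1.5]
opening: 0.001
```

Run:
```python
from h import *
s=ctrl.state();print(s['time_s'],s['eef_pos'],s['contact_force'])
im=ctrl.capture('top');sc=ctrl.capture('scene')
d=np.array([.5058,-.1096,-1.777])
overlay(im,[(d,kp(1.57),0,(255,255,0)),(d,[[-23,-60,0],[-23,60,0]],0,(0,0,255)),(d,[[23,-60,90],[23,60,90]],0,(0,0,255))],280,150,335,240,6,'pics/a.png')
a=cv2.imread('pics/a.png');b=cv2.resize(sc[170:278,220:345],None,fx=3.7,fy=5,interpolation=cv2.INTER_CUBIC)
b=cv2.resize(sc[170:278,220:345],None,fx=3.7,fy=3.7,interpolation=cv2.INTER_CUBIC)
b=cv2.copyMakeBorder(b,0,540-b.shape[0],0,0,cv2.BORDER_CONSTANT);cv2.imwrite('pics/fin.png',np.hstack([a,b])[:600,:800])
```

```text
10.55 [0.5314 0.1447 0.1611] [ 0.6182  1.1494 -1.475 ]
```

View pics/fin.png

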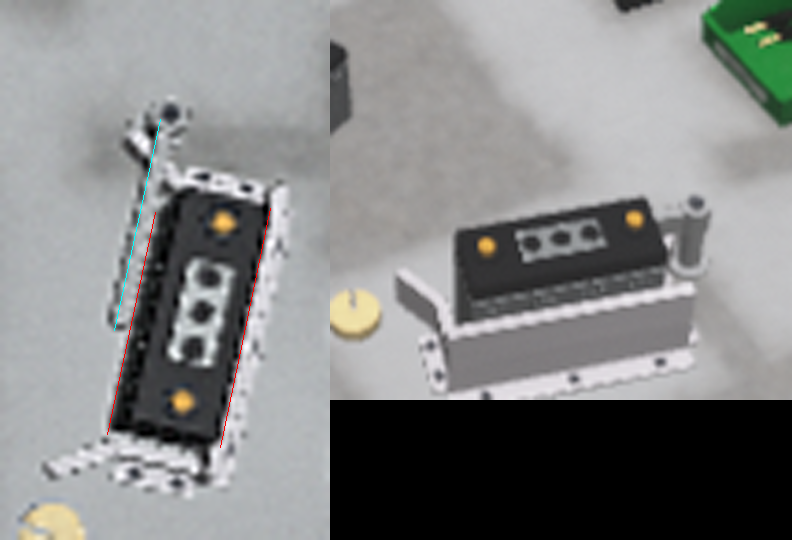

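The keeper lies across the mouth along the predicted 1.57 rad line, (160,120) to (115,328). The battery edges are on the home outline and the bystanders in view (the weight and the bin) have not moved. Handing in.

```bash
python3 -c "
from station import ctrl
print(ctrl.job_done())"
```

```text
the job is handed in; nothing more can be done
None
```

I pushed the larger battery low with two fingers into the dock until it stopped, then swung the keeper bar round to its end stop and moved clear. I handed the job in at about 10.6 s of the 64 s allowed.

- **Battery:** it slid upright at about 4–5 N and stalled against the back stop at 14 N. The last top picture shows its edges on the home outline to within 1–2 mm.
- **Keeper:** it stalled at 9 N and lies along the predicted 1.57 rad line across the mouth. The tool stopped about 2 mm from where I expected, which is within the measuring error.
- **Tool angle:** the moves could not lean the tool back as you advised, so I pushed with it vertical. The fingertips were about 17 mm above the table and the gripper body above the terminals. No tipping showed in the pictures taken during the push.
- **Bystanders:** in the final crops the weight had not moved. I did not re-check the others one by one, but the tool's path stayed clear of them.

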